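Switch on the stall's demo display in order

ROBOT

A 6-joint arm with a two-finger parallel gripper is mounted at the origin on the work surface. World frame = base frame: x ahead of the robot, y to its left, z up, the work surface at z = 0. Lengths are in mm, angles in rad, forces in N, time in s.
With the tool pointing down it reaches from about 350 to 975 mm from the base axis. Payload 7.1 kg.
Tool frame: the origin (TCP) lies at the very end of the fingers, on their centre line; the grasp point (between the pads) lies 19 mm behind it; y points along the fingers, z is the direction in which the jaws open and shut, and the axes are right-handed (so a half turn about y gives the same grasp; the last joint's range is limited). The gripper opens to 88 mm and grips with 3 to 60 N. Pads are 20 mm wide; open, the fingers measure 115 mm over their backs; the gripper's body (75 mm by 178 mm) begins 61 mm behind the grasp point.
Start: joints at [1.293, 0.423, 1.63, -0, 1.089, -0.019], TCP at [159.919, 604.178, 222.675] pointing down, gripper open.
Joint ranges: [-3, 3], [-0.9, 2.11], [0.09, 2.58], [-1.31, 4.45], [0.11, 2.69], [-2.54, 2.54]. Speed limits (rad/s): [2.39, 2.39, 3.01, 3.14, 3.14, 3.14].

INTERFACE

Orientations are given as a rotation vector (axis times angle).
In Python, from workcell import ctrl gives the robot as it stands.
- The arm moves only by the shell command python3 -m jog 'ROWS'. ROWS is JSON, a list of rows, each a list of 3 entries, a list of its own where there are three numbers: the opening, from 0 (shut) to 1 (fully open), then the shift along the tool's x, y, z in cm, then the turn, a rotation vector about the tool's x, y, z in rad. In form: [[claw, [dx, dy, dz], [wx, wy, wz]], ...]. A call has 1 to 8 rows; each row is the pose to reach, as a shift and turn from the pose commanded when the call began, along the tool's axes at that moment; what a row does not reach only later rows make up. A row lasts 1/10 s, in which the tool goes at most 50 mm and 8.59 degrees, less where a joint would pass 70% of its speed; a pose out of reach is approached as far as the arm can. A call with a gripper value outside its range is refused whole. The fingers move at their own pace and stop on an object; the grip force is fixed at half the most. Time passes only in rows, so rows that repeat a pose let the fingers close. It gives the time, the measured TCP pose, the force and the opening at its end, in the units of the state.
- ctrl.get_obs(): the state, without advancing time (a new reading comes with each control period).
- ctrl.get_image(name): name is "scene" or "side" or "wrist"; returns a dict with "color" (384x512x3 uint8, red, green, blue), "z_map" (384x512 float32, mm along the optical axis (not along the pixel's ray), 0 where there is no reading), "fx", "fy", "cx", "cy" (pixels), "dist_coeffs" ([k1, k2, p1, p2, k3] as OpenCV has them; the pictures are not rectified), "pose" (4x4, takes a point from camera to world coordinates). Camera axes: x right, y down, z forward; pixel columns grow to the right and rows downward; lengths in mm; the calibration is good to about 2 mm. A picture is of the moment at which its call begins.
- ctrl.close_job(): hands the job in, once; it reports no verdict.
The state is a dict: "t": time; "qpos": joint angles; "qvel": joint speeds; "joint_torque": joint torques, N m; "ee_pos": TCP position; "orientation": TCP orientation; "ft_force": force on the tool from outside, world axes, zero at the start; "moment": the same for the moment, N m; "width": finger opening in mm.
Only numpy, scipy, OpenCV 4.12 (cv2) and the standard library are available. Lean on these libraries where they do the work, as an engineer would, in place of code of your own. Each camera call takes 0.05 s, during which the arm holds its last target.

TASK

Switch on the demo display of this market stall: with the fingertips, lightly press down first the green switch on the grey power box, then the yellow dome of the push lamp, then the white button on the blue speaker, each all the way until it stays down. Leave the red switch and the black speaker off, and do not pick up, tip or shift anything on the table.

Things in the scene. Friction and masses are not known exactly. Their poses are not given: they have to be found in the camera images.
- green_switch_top (a point): centre of the top face of the green round switch (flat, 32 mm diameter) on the power box; 100 mm above the table when up. The power box is grey, 130 x 160 x 80 mm, fixed to the table, with white sockets on its front. The point goes down with the switch.
- green_switch (a joint): travel of the green switch, m: 0 up (off), 0.006 fully down. A sprung cap (1 N/mm, up to 10 mm) sits over the switch, which slides straight down 6 mm against 3 N of friction and stays. It starts to move about 3 mm below first touch and is fully down at about 9 mm; on to 12 mm (6 N) is safe, beyond 16 mm all is rigid. Released, the cap stays 6 mm lower than before (14 mm proud, not 20).
- red_switch (a joint): travel of the red switch, m: 0 up (off), likewise 6 mm. Same size as the green one, on the same box, centre 80 mm from it: leave it up.
- lamp_dome_top (a point): centre of the top of the yellow domed cap (48 mm diameter, its middle 24 mm nearly flat) of the push lamp; 50 mm above the table when up. The lamp is a loose white puck, 68 mm diameter, 30 mm high below the cap, about 0.2 kg. The point goes down with the cap.
- lamp_dome (a joint): travel of the yellow lamp cap, m: 0 up (off), 0.006 fully down. A sprung cap (1 N/mm, up to 10 mm) sits over the switch, which slides straight down 6 mm against 3 N of friction and stays. It starts to move about 3 mm below first touch and is fully down at about 9 mm; on to 12 mm (6 N) is safe, beyond 16 mm all is rigid. Released, the cap stays 6 mm lower than before (14 mm proud, not 20).
- blue_button_top (a point): centre of the top face of the white button (flat, 38 mm diameter) on the blue speaker; 105 mm above the table when up. The speaker is a loose upright cylinder, 68 mm diameter, 85 mm high below the button, about 0.4 kg. The point goes down with the button.
- blue_button (a joint): travel of the blue speaker's button, m: 0 up (off), 0.006 fully down. A sprung cap (1 N/mm, up to 10 mm) sits over the switch, which slides straight down 6 mm against 3 N of friction and stays. It starts to move about 3 mm below first touch and is fully down at about 9 mm; on to 12 mm (6 N) is safe, beyond 16 mm all is rigid. Released, the cap stays 6 mm lower than before (14 mm proud, not 20).
- black_button (a joint): travel of the black speaker's button, m: 0 up (off), likewise 6 mm: leave it up.
- power_box: the grey power box, 130 x 160 x 80 mm, fixed; origin at the centre of its underside. The green switch is at x -15, y -40 mm in its frame, the red one at x -15, y +40 mm.
- lamp: the loose push lamp; origin at the centre of its underside.
- blue_speaker: the loose blue speaker; origin at the centre of its underside.
- black_speaker: a loose black speaker, the same in shape and size as the blue one, also with a white button on top; origin at the centre of its underside. Not to be touched.
- jar: bystander: jar with red cap, 54 mm diameter, 65 mm high, loose; origin under its centre.
- phone_box: bystander: flat orange carton, 75 x 145 x 24 mm, loose; origin under its centre.
- watch_stand: bystander: wristwatch on a small black stand, 75 x 75 mm, 63 mm high, loose; origin under its centre.
- pen_cup: bystander: clear cup of coloured pens, 70 mm diameter, 140 mm high with its pens, loose; origin under its centre.
- cartons: bystander: two small cartons, green under red, one block of 60 x 100 x 56 mm, loose; origin under its centre.
Things that resemble listed ones, but are neither listed nor needed, are in the scene too. Of the things that look like the lamp, take the one that is farthest to the robot's right at the start. There is more than one size of the blue_speaker; the job needs the smaller.

How it is judged:
By the outcome, as a careful person would: the job done as asked, in the order asked, and still so for the second after the job is handed in, with the robot touching nothing.
It also fails if it takes over 51 s, if anything falls off the work surface, if the arm or the gripper's body presses on something with over 40 N, if the wrist force passes 120 N, or if a joint passes its speed limit or range.

## Working session

There is one attempt and no reset: what is moved stays moved. The work goes in short steps, Python scripts to look and compute and a shell command to move; the robot and the scene stay as the last step left them, time stands still between calls to the robot, and variables do not carry over. Pictures are saved under pics/ and viewed, and the job is handed in when it is done.

```bash
ls; mkdir -p pics; python3 - <<'E'
from workcell import ctrl
import cv2,pickle
o=ctrl.get_obs(); print(o)
d={}
for n in ["scene","side","wrist"]:
    im=ctrl.get_image(n); d[n]=im
    print(n,im["fx"],im["fy"],im["cx"],im["cy"],im["dist_coeffs"]);print(im["pose"].round(3))
    cv2.imwrite(f"pics/{n}0.png",im["color"][:,:,::-1])
pickle.dump(d,open("im0.pkl","wb"))
E
```

```text
pics
{'t': 0.0, 'qpos': array([ 1.29298150e+00,  4.23846665e-01,  1.63069368e+00,  2.61732738e-06,
        1.08859936e+00, -1.89789816e-02]), 'qvel': array([0.00175174, 0.00058593, 0.00021934, 0.00058261, 0.00194098,
       0.00103324]), 'joint_torque': array([-3.49872234e-04, -5.44612670e+01, -2.73680806e+01,  6.44295802e-02,
        2.24564545e-02, -1.48402714e-04]), 'ee_pos': array([159.77964108, 603.64982222, 221.89661822]), 'orientation': array([-1.56276065,  0.20341213, -0.20304832]), 'ft_force': array([ 0.04178769, -0.73592336, -0.5398123 ]), 'moment': array([-0.00704306,  0.00711844, -0.05494267]), 'width': 87.78626692197635}
scene 355.7438832957689 355.7438832957689 250.7066064549805 191.37650943759155 [-0.02335078  0.          0.          0.          0.        ]
[[ 6.640000e-01  4.190000e-01 -6.190000e-01  1.046454e+03]
 [ 7.480000e-01 -3.710000e-01  5.500000e-01 -4.708250e+02]
 [ 1.000000e-03 -8.280000e-01 -5.600000e-01  5.443050e+02]
 [ 0.000000e+00  0.000000e+00  0.000000e+00  1.000000e+00]]
side 386.2350406853766 386.2350406853766 250.42676663910717 195.38615835919236 [0.02665928 0.         0.         0.         0.        ]
[[-9.96000e-01 -6.70000e-02  5.10000e-02  5.16757e+02]
 [-8.40000e-02  7.05000e-01 -7.04000e-01  7.00304e+02]
 [ 1.20000e-02 -7.06000e-01 -7.08000e-01  8.20414e+02]
 [ 0.00000e+00  0.00000e+00  0.00000e+00  1.00000e+00]]
wrist 275.8790569460501 275.8790569460501 253.89455881349713 200.31346662554364 [-0.05148724  0.          0.          0.          0.        ]
[[ 2.56000e-01  9.25000e-01  2.80000e-01  8.37680e+01]
 [ 9.67000e-01 -2.46000e-01 -7.40000e-02  6.24044e+02]
 [ 0.00000e+00  2.89000e-01 -9.57000e-01  3.85092e+02]
 [ 0.00000e+00  0.00000e+00  0.00000e+00  1.00000e+00]]
```

View pics/scene0.png

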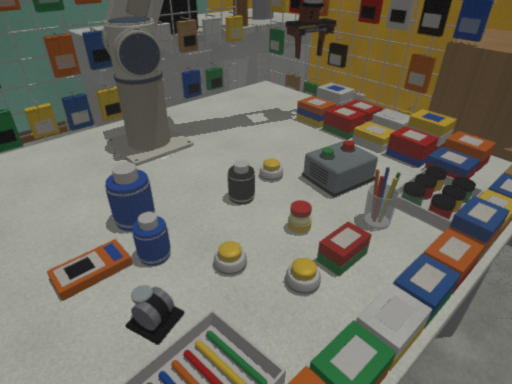

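View pics/side0.png

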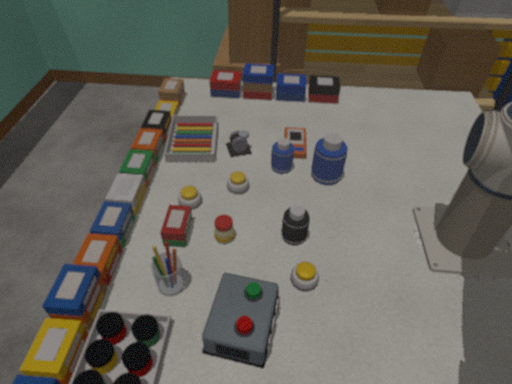

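View pics/wrist0.png

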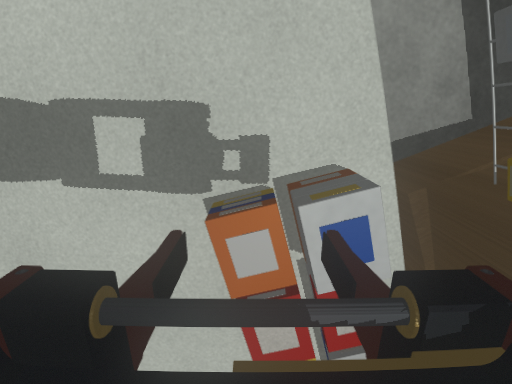

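The scene view shows three lamp look-alikes at scene px (271,169), (230,257) and (304,275). There are two blue speakers, at (131,198) large and (151,238) small, and a black one at (241,182). The green switch is at (327,153) and the red at (348,146). Next I'll measure all of them.

```bash
cat > h.py <<'E'
import numpy as np,cv2
def ray(im,u,v):
    K=np.array([[im["fx"],0,im["cx"]],[0,im["fy"],im["cy"]],[0,0,1]])
    p=cv2.undistortPoints(np.array([[[u,v]]],float),K,np.array(im["dist_coeffs"],float))[0,0]
    d=im["pose"][:3,:3]@np.array([p[0],p[1],1.]); return im["pose"][:3,3],d
def plane(im,u,v,z):
    o,d=ray(im,u,v); return o+d*(z-o[2])/d[2]
def deep(im,u,v):
    o,d=ray(im,u,v); return o+d*im["z_map"][int(round(v)),int(round(u))]
def pts(im):
    K=np.array([[im["fx"],0,im["cx"]],[0,im["fy"],im["cy"]],[0,0,1]])
    h,w=im["z_map"].shape; g=np.stack(np.meshgrid(np.arange(w),np.arange(h)),-1).reshape(-1,1,2).astype(float)
    p=cv2.undistortPoints(g,K,np.array(im["dist_coeffs"],float))[:,0]
    z=im["z_map"].reshape(-1,1)
    return (np.hstack([p*z,z])@im["pose"][:3,:3].T+im["pose"][:3,3]).reshape(h,w,3)
def blobs(im,lo,hi,mina=40):
    hsv=cv2.cvtColor(im["color"],cv2.COLOR_RGB2HSV); m=cv2.inRange(hsv,np.array(lo),np.array(hi))
    n,l,s,c=cv2.connectedComponentsWithStats(m)
    return [(c[i],s[i],l==i) for i in range(1,n) if s[i][4]>=mina]
E
python3 - <<'E'
import pickle;from h import *
d=pickle.load(open("im0.pkl","rb"))
np.set_printoptions(suppress=True,precision=1)
for n in ["scene","side"]:
    im=d[n];P=pts(im)
    for nm,lo,hi,zt in [("yel",(18,120,90),(32,255,255),50),("grn",(60,120,40),(85,255,255),100),("red",(0,150,80),(6,255,255),100),("blue",(105,120,50),(125,255,255),0)]:
        for c,s,m in blobs(im,lo,hi,50):
            q=P[m]; q=q[im["z_map"][m]>0]
            if len(q)<10: continue
            top=np.percentile(q[:,2],95)
            print(n,nm,c,s[4],"med",np.median(q,0),"top",top,"topcentre",q[q[:,2]>top-3].mean(0) ,plane(im,*c,zt)[:2])
for n,l in [("scene",[(122,170),(148,219),(241,167)]),("side",[(333,141),(284,144),(297,212)])]:
    im=d[n];P=pts(im)
    hsv=cv2.cvtColor(im["color"],cv2.COLOR_RGB2HSV)
    for u,v in l:
        w=P[v-10:v+11,u-16:u+17].reshape(-1,3); print(n,(u,v),hsv[v,u],deep(d[n],u,v))
E
python3 - <<'E'
import cv2,numpy as np
a=cv2.imread("pics/scene0.png");b=cv2.imread("pics/side0.png")
A=cv2.resize(a[120:300,90:360],None,fx=1.48*2,fy=1.48*2,interpolation=2)
cv2.imwrite("pics/crop_scene.png",A[:600,:800])
cv2.imwrite("pics/crop_side.png",cv2.resize(b[120:370,160:360],None,fx=2.4,fy=2.4,interpolation=2))
E
```

```text
scene yel [213.5   3.8] 101 med [-2048.3  1804.    135.6] top 168.71257697496603 topcentre [-1999.1  1800.8   169.8] [-2699.2  2276.7]
scene yel [226.7   3.1] 79 med [-1854.   1806.1   156.7] top 182.93034189489515 topcentre [-1818.9  1806.2   184.5] [-2650.8  2434.3]
scene yel [281.1   6.6] 159 med [-538.2 1144.5  279. ] top 319.09885244895526 topcentre [-505.6 1149.   322.1] [-1994.   2677.2]
scene yel [334.3   4.1] 107 med [-640.5 1810.2  246.9] top 336.6613735707066 topcentre [-175.4 1178.2  343.7] [-1762.8  3323.1]
scene yel [349.1   5.1] 175 med [-513.5 1806.2  253. ] top 283.5469929812283 topcentre [-444.7 1733.7  287.2] [-1597.   3381.5]
scene yel [385.2   7.5] 114 med [-245.1 1807.3  261.8] top 303.8489316718982 topcentre [-243.4 1806.   305.2] [-1221.5  3525.1]
scene yel [419.6   9.6] 89 med [ -22.6 1806.9  273. ] top 321.2362175079279 topcentre [ -20.6 1807.3  322. ] [-899.5 3675. ]
scene yel [453.8  12.1] 263 med [ 174.1 1808.1  280.5] top 335.6285533970135 topcentre [ 185.4 1774.6  340.3] [-584.9 3789. ]
scene yel [500.4  16. ] 673 med [ 409.7 1807.8  284.7] top 353.0575
[... 12281 characters left out ...]
-235.9   86. ] [ 476.5 -346.3]
side blue [110.3 219.4] 494 med [920.4  78.2  64.1] top 66.50576747409393 topcentre [924.6  68.2  64.9] [958.1  16.3]
side blue [ 69.5 292.2] 1141 med [919.7 312.   95.6] top 98.13426667209497 topcentre [924.5 287.4  96.7] [975.7 248.2]
side blue [ 33.4 380.1] 283 med [930.1 465.2  64.1] top 66.30643722439848 topcentre [927.2 465.4  64.7] [963.9 445.4]
scene (122, 170) [ 20  10 151] [ 357.7 -236.4  147.1]
scene (148, 219) [ 24   8 151] [ 497.8 -255.8  103.9]
scene (241, 167) [ 23   9 116] [465.4  13.8 105.1]
side (333, 141) [ 17  13 139] [ 347.6 -211.1  147.3]
side (284, 144) [  4  13 133] [ 485.4 -241.3  103.3]
side (297, 212) [ 15   7 139] [446.7  36.8 105.4]
```

View pics/crop_scene.png

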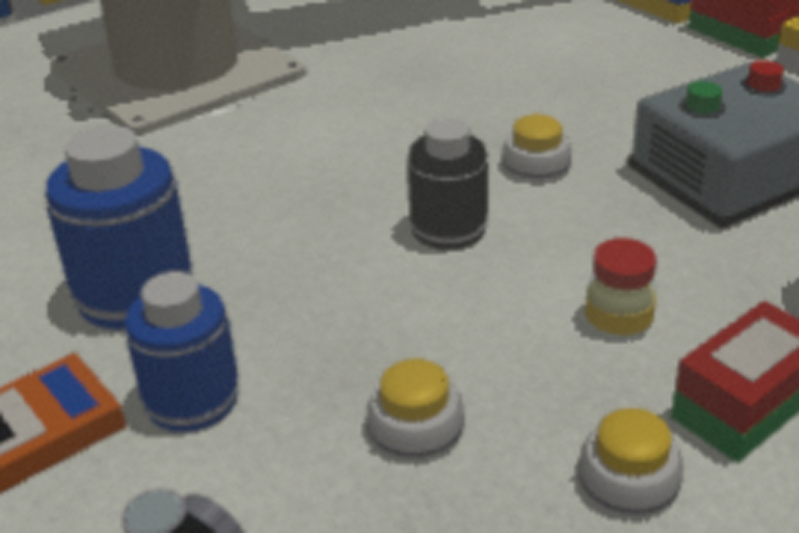

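View pics/crop_side.png

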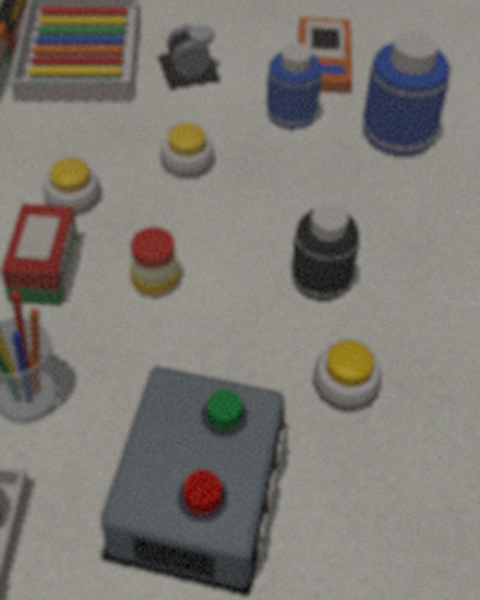

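I choose the lamp at scene px (230,257), side (237,181), because its y of about -147 is the farthest right; the others are at y of about -75 and +165. I choose the speaker at scene (151,238) because its top is at about 104 mm, against 147 mm for the larger one. The crops confirm both choices. Next I'll refine the centres and compute the tool axes.

```bash
python3 - <<'E'
import pickle;from h import *
from scipy.spatial.transform import Rotation as Ro
from workcell import ctrl
d=pickle.load(open("im0.pkl","rb"))
np.set_printoptions(suppress=True,precision=2)
o=ctrl.get_obs(); R=Ro.from_rotvec(o["orientation"]).as_matrix(); print(R)
g={"green":(539,263,100),"red":(553,340,100),"lamp":(621,-147,50),"blue":(490,-248,105),"black":(455,27,105)}
for k,(x,y,z) in g.items():
    for n in ["scene","side"]:
        P=pts(d[n]); m=(abs(P[...,0]-x)<32)&(abs(P[...,1]-y)<32)&(P[...,2]>z-5)&(P[...,2]<z+6)&(d[n]["z_map"]>0)
        q=P[m]; c,r=cv2.minEnclosingCircle(q[:,:2].astype(np.float32))
        v,u=np.nonzero(m)
        print(k,n,m.sum(),q.mean(0),"circ",np.array(c),round(r,1),"raypl",plane(d[n],u.mean(),v.mean(),z)[:2],"bbox",(q[:,:2].min(0)+q[:,:2].max(0))/2)
E
```

```text
[[ 0.97 -0.    0.26]
 [-0.26 -0.    0.97]
 [-0.   -1.   -0.  ]]
green scene 66 [543.16 254.31  98.6 ] circ [541.83 256.08] 16.3 raypl [544.8  251.99] bbox [542.66 256.08]
green side 169 [539.21 261.4  100.21] circ [538.78 260.29] 16.1 raypl [539.21 261.33] bbox [539.66 260.47]
red scene 58 [554.55 333.86  98.71] circ [552.23 335.94] 16.8 raypl [556.03 331.49] bbox [554.26 335.29]
red side 196 [551.24 339.76 100.39] circ [550.55 338.68] 16.3 raypl [551.26 339.63] bbox [551.27 338.52]
lamp scene 273 [ 623.25 -152.27   48.38] circ [ 621.34 -150.85] 23.1 raypl [ 624.74 -153.4 ] bbox [ 621.65 -150.42]
lamp side 130 [ 617.2  -143.74   48.95] circ [ 617.02 -145.51] 23.9 raypl [ 617.06 -142.51] bbox [ 617.4  -145.86]
blue scene 208 [ 493.78 -256.88  104.25] circ [ 491.7  -255.27] 19.6 raypl [ 494.82 -257.32] bbox [ 491.67 -255.74]
blue side 88 [ 487.74 -249.28  104.58] circ [ 487.55 -251.75] 20.8 raypl [ 487.76 -248.66] bbox [ 488.45 -251.5 ]
black scene 105 [450.97  23.99 104.01] circ [450.08  26.2 ] 19.7 raypl [452.38  22.81] bbox [448.88  25.47]
black side 148 [446.7   31.62 104.92] circ [447.51  30.17] 19.5 raypl [446.7   31.77] bbox [446.5   30.19]
```

```bash
cat > go.py <<'E'
import sys,numpy as np
from workcell import ctrl
from scipy.spatial.transform import Rotation as Ro
def need(p):
    o=ctrl.get_obs(); R=Ro.from_rotvec(o["orientation"]).as_matrix()
    print("t",round(o["t"],2),"tcp",o["ee_pos"].round(1),"F",o["ft_force"].round(2),"w",round(o["width"],1),"tooldown",R[:,1].round(3),"need cm",((R.T@(np.array(p)-o["ee_pos"]))/10).round(2))
if __name__=="__main__": need([float(a) for a in sys.argv[1:4]])
E
python3 -m jog '[[0,[3,0,-1.5],[0,0,0]],[0,[7,0,-3.5],[0,0,0]],[0,[11,0,-5.7],[0,0,0]],[0,[15,0,-7.8],[0,0,0]],[0,[19,0,-9.8],[0,0,0]],[0,[23,0,-11.9],[0,0,0]],[0,[27,0,-14],[0,0,0]],[0,[30,0,-15.5],[0,0,0]]]'; python3 go.py 540 258 160
```

```text
t: 0.95
ee_pos: [411.7, 375.5, 222.6]
orientation: [-1.562, 0.204, -0.204]
ft_force: [0.2, 1.3, -0.3]
width: 27.3
t 0.95 tcp [411.7 375.5 222.6] F [ 0.21  1.27 -0.27] w 27.3 tooldown [-0. -0. -1.] need cm [15.42  6.26 -8.06]
```

```bash
python3 -m jog '[[0,[3,1,-1.5],[0,0,0]],[0,[6,2,-3],[0,0,0]],[0,[9,3,-4.6],[0,0,0]],[0,[12,4,-6.2],[0,0,0]],[0,[14,4.7,-7.4],[0,0,0]],[0,[15.4,5,-8.1],[0,0,0]],[0,[15.4,5,-8.1],[0,0,0]],[0,[15.4,5,-8.1],[0,0,0]]]'; python3 go.py 540 258 160
cat > look.py <<'E'
import sys,cv2,pickle
from workcell import ctrl
t=sys.argv[1]; d={}
for n in sys.argv[2:]:
    d[n]=ctrl.get_image(n); cv2.imwrite(f"pics/{n}_{t}.png",d[n]["color"][:,:,::-1])
pickle.dump(d,open(f"im_{t}.pkl","wb"))
E
python3 look.py a wrist side
```

```text
t: 1.75
ee_pos: [538.1, 260.2, 172.7]
orientation: [-1.561, 0.204, -0.203]
ft_force: [-0.7, -0.4, 0.5]
width: 0.5
t 1.75 tcp [538.1 260.2 172.7] F [-0.67 -0.45  0.47] w 0.5 tooldown [-0.  0. -1.] need cm [ 0.24  1.27 -0.16]
```

View pics/wrist_a.png

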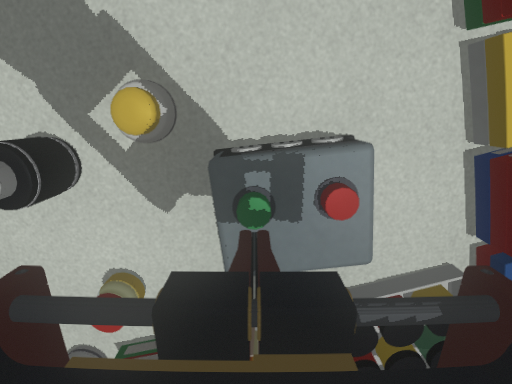

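View pics/side_a.png

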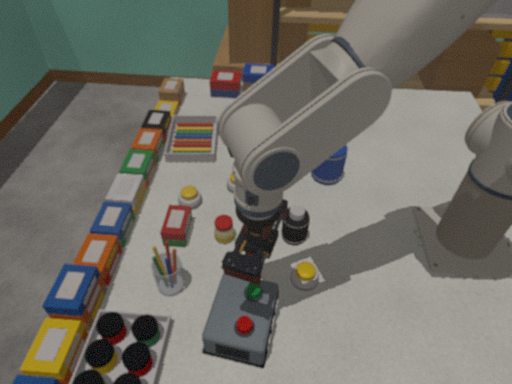

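The wrist view shows the green switch at (254,208) just ahead of the shut fingertips, and the red one at (339,201). The side view shows the gripper hovering over the box beside green, at (254,291).

```bash
python3 - <<'E'
import pickle;from h import *
d=pickle.load(open("im_a.pkl","rb"));im=d["wrist"];np.set_printoptions(suppress=True,precision=1)
P=pts(im)
for k,x,y,z in [("green",540,258,100),("red",552,338,100)]:
    m=(abs(P[...,0]-x)<30)&(abs(P[...,1]-y)<30)&(abs(P[...,2]-z)<5)
    q=P[m];c,r=cv2.minEnclosingCircle(q[:,:2].astype(np.float32));v,u=np.nonzero(m);print(k,m.sum(),q.mean(0),c,r,u.min(),u.max(),v.min(),v.max(),plane(im,u.mean(),v.mean(),z))
for nm,lo,hi in [("grn",(60,120,40),(85,255,255)),("red",(0,150,80),(6,255,255))]:
    for c,s,m in blobs(im,lo,hi,300):
        print(nm,c,s,plane(im,*c,100))
E
python3 go.py 540 258 160
```

```text
green 932 [541.4 258.9 100.6] (542.4252319335938, 258.81060791015625) 16.062528610229492 236 270 195 229 [541.5 258.8 100. ]
red 981 [553.2 337.3 100.7] (554.7149047851562, 337.947509765625) 16.32253074645996 323 358 186 220 [553.4 337.5 100. ]
red [341.3 203.3] [325 188  33  32 825] [553.9 337.9 100. ]
t 1.85 tcp [537.8 260.7 173. ] F [-0.02 -0.36 -0.15] w 0.5 tooldown [ 0.  0. -1.] need cm [ 0.28  1.3  -0.21]
```

```bash
python3 -m jog '[[0,[0.2,1.5,-0.05],[0,0,0]],[0,[0.3,3,-0.1],[0,0,0]],[0,[0.3,4.5,-0.1],[0,0,0]],[0,[0.3,5.8,-0.1],[0,0,0]],[0,[0.3,6.3,-0.1],[0,0,0]],[0,[0.3,6.3,-0.1],[0,0,0]]]'; python3 go.py 541 259 110; python3 look.py b wrist
```

```text
t: 2.45
ee_pos: [540.4, 257.8, 108.3]
orientation: [-1.562, 0.205, -0.202]
ft_force: [-0.4, -0.3, 0.1]
width: 0.8
t 2.45 tcp [540.4 257.8 108.3] F [-0.41 -0.27  0.07] w 0.8 tooldown [-0.002 -0.001 -1.   ] need cm [ 0.03 -0.17  0.13]
```

View pics/wrist_b.png

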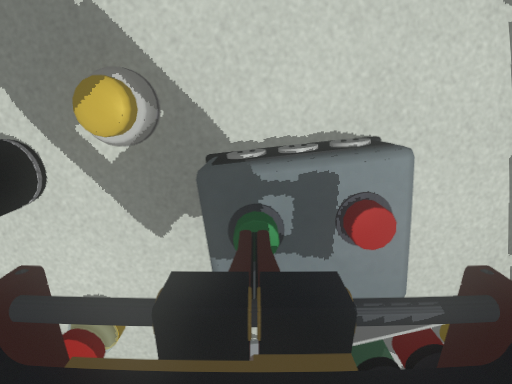

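The fingertips sit over the green switch at (256,230). I'll press slowly and read the force.

```bash
python3 -m jog '[[0,[0,0.4,0.05],[0,0,0]],[0,[0,0.8,0.05],[0,0,0]],[0,[0,1.0,0.05],[0,0,0]],[0,[0,1.1,0.05],[0,0,0]],[0,[0,1.2,0.05],[0,0,0]],[0,[0,1.2,0.05],[0,0,0]]]'; python3 -m jog '[[0,[0,0.2,0],[0,0,0]],[0,[0,0.3,0],[0,0,0]],[0,[0,0.3,0],[0,0,0]]]'
```

```text
t: 3.1
ee_pos: [541.3, 258.6, 97.9]
orientation: [-1.561, 0.203, -0.203]
ft_force: [-0.4, -0.2, 2.3]
width: 0.4
t: 3.4
ee_pos: [541.3, 258.7, 94.7]
orientation: [-1.561, 0.203, -0.203]
ft_force: [0.1, 0.4, 2.5]
width: 0.7
```

```bash
python3 -m jog '[[0,[0,0.2,0],[0,0,0]],[0,[0,0.4,0],[0,0,0]],[0,[0,0.5,0],[0,0,0]],[0,[0,0.5,0],[0,0,0]],[0,[0,0.5,0],[0,0,0]]]';python3 -m jog '[[0,[0,0.1,0],[0,0,0]],[0,[0,0.1,0],[0,0,0]],[0,[0,0.1,0],[0,0,0]]]'
```

```text
t: 3.9
ee_pos: [541.3, 258.6, 89.8]
orientation: [-1.561, 0.203, -0.203]
ft_force: [0.2, 0.0, 3.8]
width: 0.5
t: 4.2
ee_pos: [541.3, 258.7, 88.8]
orientation: [-1.561, 0.203, -0.203]
ft_force: [-1.3, -0.0, 5.9]
width: 0.6
```

The force plateaued at 3 N and then rose to 5.9 N, so the switch is bottomed. I'll retract and verify it stays down.

```bash
python3 -m jog '[[0,[0,-0.5,0],[0,0,0]],[0,[0,-1.5,0],[0,0,0]],[0,[0,-3.5,0],[0,0,0]],[0,[0,-6.5,0],[0,0,0]],[0,[0,-8.5,0],[0,0,0]],[0,[0,-8.5,0],[0,0,0]]]'; python3 look.py c wrist side; python3 - <<'E'
import pickle;from h import *
d=pickle.load(open("im_c.pkl","rb"));np.set_printoptions(suppress=True,precision=1)
for n in d:
  P=pts(d[n])
  for k,x,y in [("green",541,259),("red",553,338)]:
    m=((P[...,0]-x)**2+(P[...,1]-y)**2<12**2)&(P[...,2]<110);print(n,k,m.sum(),np.median(P[m],0))
E
python3 go.py 619 -148 130
```

```text
t: 4.8
ee_pos: [542.7, 259.3, 176.9]
orientation: [-1.559, 0.2, -0.206]
ft_force: [-0.5, 0.2, -0.1]
width: 0.6
wrist green 498 [541.  259.   94.9]
wrist red 521 [552.8 338.  101. ]
side green 86 [541.2 259.   94.6]
side red 110 [552.8 337.7 100.5]
t 4.9 tcp [540.9 258.5 173.7] F [0.3  0.04 0.22] w 0.6 tooldown [ 0.  0. -1.] need cm [ 17.95   4.37 -37.3 ]
```

```bash
python3 -m jog '[[0,[1,0,-2],[0,0,0]],[0,[2.7,0,-5.5],[0,0,0]],[0,[4.5,0,-9.3],[0,0,0]],[0,[6.3,0,-13],[0,0,0]],[0,[8,0.5,-16.8],[0,0,0]],[0,[9.9,1,-20.6],[0,0,0]],[0,[11.7,1.5,-24.3],[0,0,0]],[0,[13.4,2,-28],[0,0,0]]]'; python3 go.py 619 -148 130
```

```text
t: 5.7
ee_pos: [598.0, -48.0, 151.8]
orientation: [-1.561, 0.205, -0.201]
ft_force: [0.0, 0.9, 0.3]
width: 0.3
t 5.7 tcp [598.  -48.  151.8] F [0.04 0.94 0.27] w 0.3 tooldown [-0.003  0.    -1.   ] need cm [ 4.59  2.17 -9.13]
```

```bash
python3 -m jog '[[0,[1.6,0.7,-3.3],[0,0,0]],[0,[3,1.3,-6.3],[0,0,0]],[0,[4.2,1.8,-8.4],[0,0,0]],[0,[4.6,2.1,-9.3],[0,0,0]],[0,[4.6,2.1,-9.3],[0,0,0]],[0,[4.6,2.1,-9.3],[0,0,0]]]'; python3 go.py 619 -148 130;python3 look.py d wrist scene;python3 - <<'E'
import pickle;from h import *
d=pickle.load(open("im_d.pkl","rb"));np.set_printoptions(suppress=True,precision=1)
for n in d:
  im=d[n];P=pts(im); m=((P[...,0]-619)**2+(P[...,1]+148)**2<32**2)&(P[...,2]>43)&(P[...,2]<54)
  if m.sum()<10: continue
  q=P[m];v,u=np.nonzero(m);print(n,m.sum(),q.mean(0),cv2.minEnclosingCircle(q[:,:2].astype(np.float32)),u.min(),u.max(),v.min(),v.max(),np.percentile(q[:,2],95))
  for c,s,mm in blobs(im,(18,120,90),(32,255,255),60): 
    q=P[mm];q=q[q[:,2]>30]
    if n=="wrist":print(c,s,plane(im,*c,47),cv2.minEnclosingCircle(q[:,:2].astype(np.float32)) if len(q) else 0)
E
```

```text
t: 6.3
ee_pos: [619.0, -147.1, 131.9]
orientation: [-1.561, 0.204, -0.202]
ft_force: [0.3, -0.6, -0.0]
width: 0.5
t 6.3 tcp [ 619.  -147.1  131.9] F [ 0.3  -0.61 -0.04] w 0.5 tooldown [-0.002  0.001 -1.   ] need cm [ 0.03  0.19 -0.09]
wrist 1862 [ 619.9 -148.4   49.4] ((621.7053833007812, -149.19935607910156), 24.16552734375) 228 277 183 230 51.48319257018977
[252.8 204.8] [ 229  180   48   50 1864] [ 619.3 -147.9   47. ] ((593.8866577148438, -138.98678588867188), 52.101619720458984)
[357.3 287.8] [342 277  32  22 447] [736.3 -65.1  47. ] ((647.8668212890625, -88.65187072753906), 111.54471588134766)
[ 79.8 347.4] [ 69 336  24  22 251] [ 736.6 -388.5   47. ] ((589.8916015625, -186.7716064453125), 0.7892683744430542)
[387. 363.] [356 353  59  18 647] [851.1 -44.5  47. ] ((575.8784790039062, -122.08341979980469), 33.102474212646484)
scene 306 [ 624.  -152.8   47.9] ((621.9520874023438, -150.5214080810547), 23.6748104095459) 218 240 241 257 50.196218018521236
```

View pics/wrist_d.png

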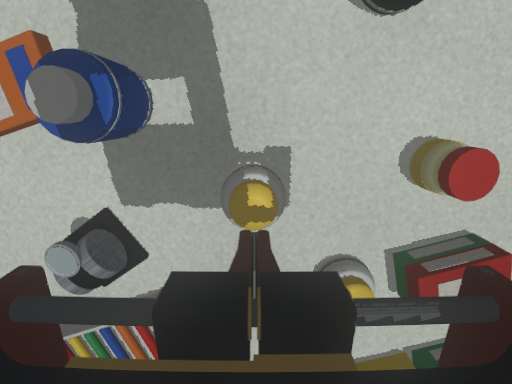

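View pics/scene_d.png

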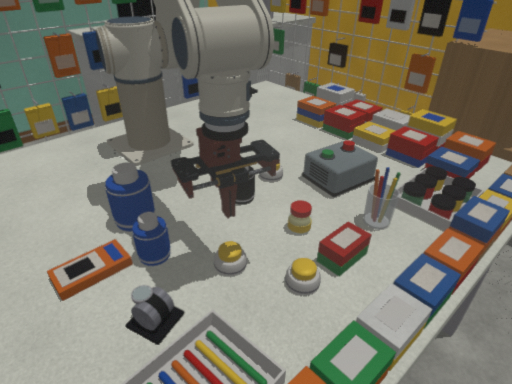

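The wrist view shows the lamp cap at (253,205) ahead of the tips, and the neighbours are clear. I'll descend, nudging about 2 mm to centre.

```bash
python3 -m jog '[[0,[0.15,1.5,-0.1],[0,0,0]],[0,[0.15,3.5,-0.1],[0,0,0]],[0,[0.15,5.5,-0.1],[0,0,0]],[0,[0.15,6.8,-0.1],[0,0,0]],[0,[0.15,7.5,-0.1],[0,0,0]],[0,[0.15,7.5,-0.1],[0,0,0]],[0,[0.15,7.5,-0.1],[0,0,0]]]'; python3 go.py 620.3 -148.5 48
```

```text
t: 7.1
ee_pos: [621.3, -149.4, 58.0]
orientation: [-1.561, 0.203, -0.204]
ft_force: [-0.8, 0.3, -0.1]
width: 0.3
t 7.1 tcp [ 621.3 -149.4   58. ] F [-0.77  0.27 -0.08] w 0.3 tooldown [ 0.001 -0.    -1.   ] need cm [-0.12  1.    0.06]
```

```bash
python3 -m jog '[[0,[-0.05,0.3,0.05],[0,0,0]],[0,[-0.05,0.6,0.05],[0,0,0]],[0,[-0.05,0.8,0.05],[0,0,0]],[0,[-0.05,0.9,0.05],[0,0,0]],[0,[-0.05,1.0,0.05],[0,0,0]],[0,[-0.05,1.0,0.05],[0,0,0]]]'; python3 go.py 620.3 -148.5 48;  python3 -m jog '[[0,[0,0.15,0],[0,0,0]],[0,[0,0.3,0],[0,0,0]],[0,[0,0.4,0],[0,0,0]],[0,[0,0.4,0],[0,0,0]]]'
```

```text
t: 7.7
ee_pos: [620.7, -148.8, 47.8]
orientation: [-1.561, 0.203, -0.203]
ft_force: [-0.6, 0.9, 1.7]
width: 0.4
t 7.7 tcp [ 620.7 -148.8   47.8] F [-0.56  0.91  1.74] w 0.4 tooldown [ 0. -0. -1.] need cm [-0.05 -0.02  0.02]
t: 8.1
ee_pos: [620.7, -148.8, 43.6]
orientation: [-1.561, 0.203, -0.203]
ft_force: [0.2, -0.1, 2.8]
width: 0.4
```

```bash
python3 -m jog '[[0,[0,0.15,0],[0,0,0]],[0,[0,0.3,0],[0,0,0]],[0,[0,0.4,0],[0,0,0]],[0,[0,0.4,0],[0,0,0]],[0,[0,0.4,0],[0,0,0]]]';python3 -m jog '[[0,[0,0.1,0],[0,0,0]],[0,[0,0.1,0],[0,0,0]],[0,[0,0.1,0],[0,0,0]]]'
```

```text
t: 8.6
ee_pos: [620.7, -148.8, 39.8]
orientation: [-1.561, 0.203, -0.203]
ft_force: [-0.6, 0.7, 5.1]
width: 0.3
t: 8.9
ee_pos: [620.7, -148.8, 38.8]
orientation: [-1.561, 0.203, -0.203]
ft_force: [0.4, -0.1, 5.6]
width: 0.5
```

The lamp bottomed at 5.6 N. I'll retract and check.

```bash
python3 -m jog '[[0,[0,-0.5,0],[0,0,0]],[0,[0,-1.5,0],[0,0,0]],[0,[0,-4,0],[0,0,0]],[0,[0,-8,0],[0,0,0]],[0,[0,-12,0],[0,0,0]],[0,[0,-14,0],[0,0,0]],[0,[0,-14,0],[0,0,0]]]'; python3 look.py e wrist scene; python3 - <<'E'
import pickle;from h import *
d=pickle.load(open("im_e.pkl","rb"));np.set_printoptions(suppress=True,precision=1)
for n in d:
  P=pts(d[n])
  for k,x,y in [("lamp",620.5,-148.5)]:
    m=((P[...,0]-x)**2+(P[...,1]-y)**2<10**2)&(P[...,2]<70);print(n,k,m.sum(),np.median(P[m],0))
    m=((P[...,0]-x)**2+(P[...,1]-y)**2<40**2)&(P[...,2]<70)&(P[...,2]>36);q=P[m];print(cv2.minEnclosingCircle(q[:,:2].astype(np.float32)))
E
python3 go.py 490 -253.5 165
```

```text
t: 9.6
ee_pos: [622.2, -149.2, 182.5]
orientation: [-1.562, 0.199, -0.208]
ft_force: [-0.2, -0.4, -0.1]
width: 0.6
wrist lamp 239 [ 620.3 -148.4   44.8]
((621.487060546875, -148.91128540039062), 23.80539894104004)
scene lamp 51 [ 620.4 -148.6   43.5]
((621.4130249023438, -150.8939666748047), 24.07953643798828)
t 9.7 tcp [ 620.  -148.6  178.5] F [-0.19  0.85 -0.06] w 0.2 tooldown [-0.  0. -1.] need cm [ -9.89   1.36 -13.46]
```

View pics/wrist_e.png

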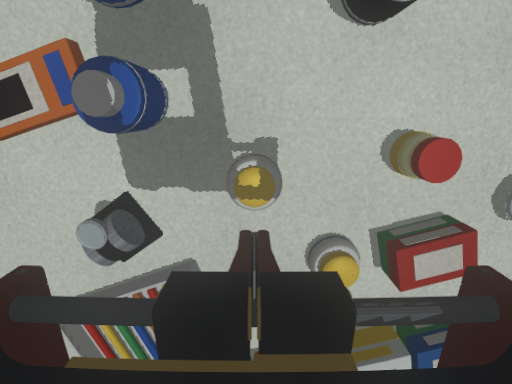

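The lamp cap is 6 mm lower and the puck has not moved; it shows at (254,182) in the wrist view. On to the small blue speaker.

```bash
python3 -m jog '[[0,[-1,0,-1.3],[0,0,0]],[0,[-2.8,0,-3.8],[0,0,0]],[0,[-4.8,0,-6.5],[0,0,0]],[0,[-6.8,0,-9.3],[0,0,0]],[0,[-8.6,0,-11.8],[0,0,0]],[0,[-9.9,0,-13.5],[0,0,0]],[0,[-9.9,0,-13.5],[0,0,0]],[0,[-9.9,0,-13.5],[0,0,0]]]'; python3 go.py 490 -253.5 165; python3 look.py f wrist side scene;python3 - <<'E'
import pickle;from h import *
d=pickle.load(open("im_f.pkl","rb"));np.set_printoptions(suppress=True,precision=1)
for n in d:
  im=d[n];P=pts(im); m=((P[...,0]-490)**2+(P[...,1]+253)**2<32**2)&(P[...,2]>98)&(P[...,2]<112)
  if m.sum()<10: continue
  q=P[m];v,u=np.nonzero(m);print(n,m.sum(),q.mean(0),cv2.minEnclosingCircle(q[:,:2].astype(np.float32)),u.min(),u.max(),v.min(),v.max())
E
```

```text
t: 10.5
ee_pos: [489.2, -254.0, 177.6]
orientation: [-1.56, 0.206, -0.203]
ft_force: [-0.2, -0.3, 0.3]
width: 0.6
t 10.5 tcp [ 489.2 -254.   177.6] F [-0.21 -0.32  0.29] w 0.6 tooldown [-0.002  0.001 -1.   ] need cm [0.07 1.26 0.07]
wrist 1337 [ 490.8 -253.7  105.6] ((492.16802978515625, -253.89158630371094), 18.91172981262207) 234 275 190 230
side 91 [ 487.7 -248.8  104.3] ((487.1911926269531, -251.17050170898438), 20.28325843811035) 277 289 138 146
scene 222 [ 494.3 -256.9  103.9] ((491.3786926269531, -256.81011962890625), 20.555797576904297) 137 156 212 225
```

View pics/wrist_f.png

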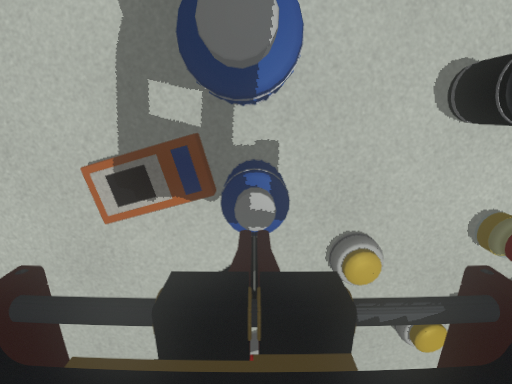

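View pics/scene_f.png

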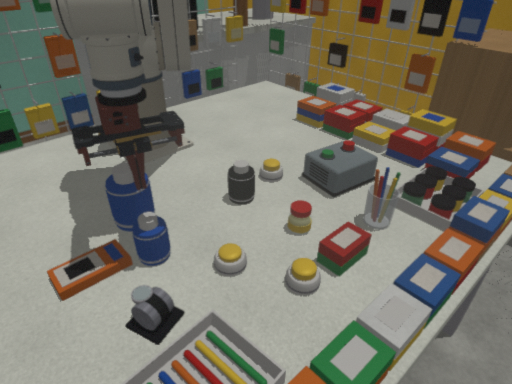

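The wrist view shows the small speaker's white button at (255,210) ahead of the tips. The larger speaker at (240,30) is well clear. I'll descend.

```bash
python3 -m jog '[[0,[0.1,1.5,0],[0,0,0]],[0,[0.1,3.2,0],[0,0,0]],[0,[0.1,4.8,0],[0,0,0]],[0,[0.1,6,0],[0,0,0]],[0,[0.1,6.5,0],[0,0,0]],[0,[0.1,6.5,0],[0,0,0]],[0,[0.1,6.5,0],[0,0,0]]]'; python3 go.py 490.5 -253.8 103
```

```text
t: 11.35
ee_pos: [491.7, -254.2, 114.0]
orientation: [-1.561, 0.203, -0.203]
ft_force: [-0.4, -0.6, 0.1]
width: 0.6
t 11.35 tcp [ 491.7 -254.2  114. ] F [-0.35 -0.61  0.14] w 0.6 tooldown [ 0.001 -0.    -1.   ] need cm [-0.13  1.1   0.01]
```

```bash
python3 -m jog '[[0,[-0.05,0.3,0],[0,0,0]],[0,[-0.05,0.6,0],[0,0,0]],[0,[-0.05,0.8,0],[0,0,0]],[0,[-0.05,0.95,0],[0,0,0]],[0,[-0.05,1.1,0],[0,0,0]],[0,[-0.05,1.1,0],[0,0,0]]]';  python3 -m jog '[[0,[0,0.15,0],[0,0,0]],[0,[0,0.3,0],[0,0,0]],[0,[0,0.4,0],[0,0,0]],[0,[0,0.4,0],[0,0,0]]]'
```

```text
t: 11.95
ee_pos: [490.8, -254.1, 102.7]
orientation: [-1.561, 0.203, -0.203]
ft_force: [-0.4, -0.4, 3.3]
width: 0.5
t: 12.35
ee_pos: [490.8, -254.1, 98.6]
orientation: [-1.561, 0.203, -0.203]
ft_force: [-0.8, -0.1, 2.8]
width: -0.0
```

```bash
python3 -m jog '[[0,[0,0.15,0],[0,0,0]],[0,[0,0.3,0],[0,0,0]],[0,[0,0.4,0],[0,0,0]],[0,[0,0.4,0],[0,0,0]],[0,[0,0.4,0],[0,0,0]]]';python3 -m jog '[[0,[0,0.1,0],[0,0,0]],[0,[0,0.1,0],[0,0,0]],[0,[0,0.1,0],[0,0,0]]]'
```

```text
t: 12.85
ee_pos: [490.8, -254.1, 94.8]
orientation: [-1.561, 0.203, -0.203]
ft_force: [-1.1, -1.3, 4.6]
width: 0.4
t: 13.15
ee_pos: [490.8, -254.1, 93.8]
orientation: [-1.561, 0.203, -0.203]
ft_force: [-1.1, -0.5, 4.6]
width: 0.5
```

```bash
python3 -m jog '[[0,[0,-0.5,0],[0,0,0]],[0,[0,-1.5,0],[0,0,0]],[0,[0,-4,0],[0,0,0]],[0,[0,-7,0],[0,0,0]],[0,[0,-9,0],[0,0,0]],[0,[0,-9,0],[0,0,0]],[0,[0,-9,0],[0,0,0]]]'; python3 look.py g wrist scene side; python3 - <<'E'
import pickle;from h import *
np.set_printoptions(suppress=True,precision=1)
d0=pickle.load(open("im0.pkl","rb"));d=pickle.load(open("im_g.pkl","rb"))
T=[("green",541,259,100),("red",553,338,100),("lamp",620.5,-148.5,50),("blue",490.5,-253.8,105),("black",448.5,28.5,105)]
for k,x,y,z in T:
  for n in d:
    r=[]
    for D in (d0,d):
      if n=="wrist" and D is d0: continue
      P=pts(D[n]); m=((P[...,0]-x)**2+(P[...,1]-y)**2<10**2)&(abs(P[...,2]-z)<15); r.append((int(m.sum()),round(float(np.median(P[m][:,2])),1) if m.sum()>8 else None))
    print(k,n,r)
im=d["wrist"];P=pts(im);m=((P[...,0]-490)**2+(P[...,1]+253)**2<32**2)&(P[...,2]>93)&(P[...,2]<112);print(cv2.minEnclosingCircle(P[m][:,:2].astype(np.float32)))
for n in("scene","side"):
  df=cv2.absdiff(d0[n]["color"],d[n]["color"]).max(2); cv2.imwrite(f"pics/diff_{n}.png",np.clip(df.astype(int)*3,0,255).astype(np.uint8))
E
```

```text
t: 13.85
ee_pos: [490.7, -254.0, 183.8]
orientation: [-1.561, 0.203, -0.204]
ft_force: [-1.1, 1.0, -0.8]
width: 0.4
green wrist [(0, None)]
green scene [(18, 99.1), (22, 93.1)]
green side [(64, 100.5), (54, 94.7)]
red wrist [(0, None)]
red scene [(19, 99.4), (17, 99.5)]
red side [(74, 100.6), (75, 101.0)]
lamp wrist [(177, 44.9)]
lamp scene [(54, 49.4), (53, 43.6)]
lamp side [(25, 49.8), (24, 44.4)]
blue wrist [(339, 99.9)]
blue scene [(47, 104.6), (46, 98.8)]
blue side [(17, 105.6), (21, 99.7)]
black wrist [(0, None)]
black scene [(24, 104.2), (24, 104.8)]
black side [(39, 105.8), (37, 105.6)]
((492.1667785644531, -253.9123077392578), 19.010791778564453)
```

View pics/scene_g.png

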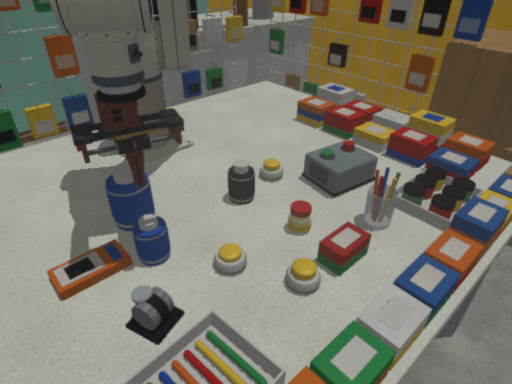

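View pics/diff_scene.png

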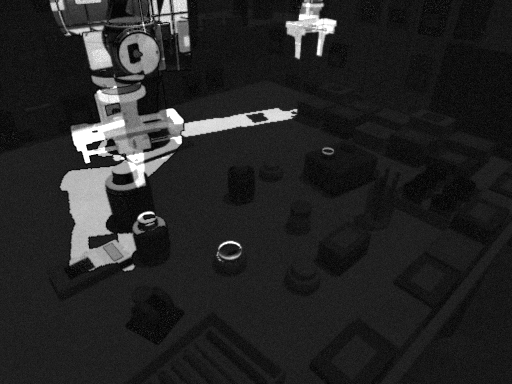

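View pics/diff_side.png

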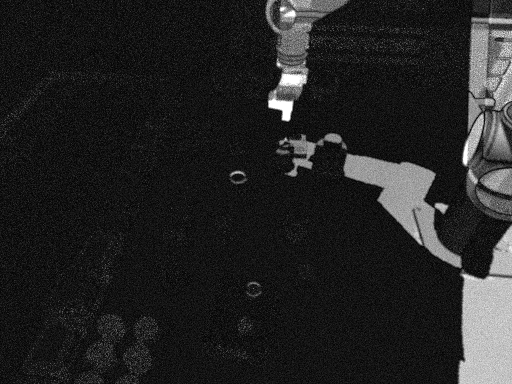

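All three caps are down by about 6 mm, while red and black are unchanged. The difference pictures show only the three caps, the arm and its shadow, and nothing else has moved. The tip is about 85 mm above the blue button and the arm is at rest, so I'm handing in.

```bash
python3 - <<'E'
from workcell import ctrl
print(ctrl.get_obs()["t"]); print(ctrl.close_job())
E
```

```text
14.0
the job is handed in; nothing more can be done
None
```

The green switch, the right-most yellow lamp and the small blue speaker's button are all pressed fully down, in that order. I pressed with the shut fingertips and handed the job in at 14.0 s, with the arm at rest about 85 mm above the speaker.

- **Presses:** each one showed about 3 N while the switch slid, then 4.6–5.9 N once it bottomed. The blue button ended at 4.6 N, slightly under the roughly 5.2 N I expected at that depth. Its cap still stayed 6 mm lower, so it is down.
- **Cap heights:** in the scene and side cameras all three caps stayed 5–6 mm lower. Green went from about 100 to 94 mm, the lamp from 50 to 44 mm, and blue from 105 to 99 mm.
- **Left alone:** the red switch and the black speaker's button are at their starting heights. Before-and-after pictures show only the three caps, the arm and its shadow changed.
- **Disagreement:** before the close-up wrist views, the scene and side cameras differed by about 4–5 mm on the centres. The wrist camera put each target between them, and I used its positions.

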